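Run the hands-on telegraph check with three light presses

TASK

Run the morning check of the hands-on telegraph exhibit with the fingertips only, pressing lightly: first push the green button fully in, then tap the round black knob of the telegraph key at the front right of the table (not the display one at the back corner beside the radio) so that it goes down and comes back up, and last push the red button fully in. Keep off the telegraph key before the green button is in and do not tap it again once the red one is in. Grasp, lift or shift nothing, and leave the yellow button and all other things alone.

Things in the scene. Friction and masses are not known exactly. Their poses are not given: they have to be found in the camera images.
- telegraph_key: the telegraph (Morse) key: black base plate 130x75 mm, 9 mm thick, brass lever along its x axis, 0.34 kg, loose on the table. Origin at the centre of its underside; its -x end, roughly towards the robot, carries the round black knob. Overall 48 mm high
- key_knob (a point): centre of the top of the telegraph key's black knob (37 mm across, 48 mm above the table, 47 mm from the body's origin along its -x); press here, downwards
- telegraph_key_lever (a joint): angle of the key's lever in rad: 0 = up, 0.06 = fully down (the knob sinks about 3.5 mm); a spring brings it back up; fully down takes about 3 N, then a firm stop. Down counts from 0.03
- green_unit: loose push-button unit: grey square housing 70x70x34 mm with a metal top plate, 0.5 kg; origin at the centre of its underside, z up. In its middle a green round cap, 36 mm across, rises to 48 mm above the table when out. Press this first.
- green_top (a point): centre of the top of the green cap
- green_cap (a joint): travel of the green cap in m: 0 = fully out (may start up to 0.0015), 0.008 = fully in. It moves straight down, takes about 3 N, then meets a firm stop, and stays wherever it is pushed (no spring). Fully in, its top still stands 3 mm proud of the ring round it, 6 mm above the housing
- red_unit: loose push-button unit: grey square housing 70x70x34 mm with a metal top plate, 0.5 kg; origin at the centre of its underside, z up. In its middle a red round cap, 36 mm across, rises to 48 mm above the table when out. Press this last.
- red_top (a point): centre of the top of the red cap
- red_cap (a joint): travel of the red cap in m: 0 = fully out (may start up to 0.0015), 0.008 = fully in. It moves straight down, takes about 3 N, then meets a firm stop, and stays wherever it is pushed (no spring). Fully in, its top still stands 3 mm proud of the ring round it, 6 mm above the housing
- yellow_unit: loose push-button unit: grey square housing 70x70x34 mm with a metal top plate, 0.5 kg; origin at the centre of its underside, z up. In its middle a yellow round cap, 36 mm across, rises to 48 mm above the table when out. Not to be pressed.
- yellow_cap (a joint): travel of the yellow cap in m: 0 = fully out (may start up to 0.0015), 0.008 = fully in. It moves straight down, takes about 3 N, then meets a firm stop, and stays wherever it is pushed (no spring). Fully in, its top still stands 3 mm proud of the ring round it, 6 mm above the housing
- compass: bystander: round olive pocket compass, 64x55x20 mm, origin under its centre
- insulator: bystander: white porcelain egg insulator standing, 32 mm across, 41 mm high, origin under its centre
- stamp: bystander: wooden hand stamp standing, 22x50x55 mm, origin under its centre
- loose_knob: bystander: black ribbed control knob lying loose on the table, 33 mm across, 24 mm high, origin under its centre
- tall_carton: bystander: orange-brown carton standing, 35x34x75 mm, origin under its centre
Not all that is in view belongs to the job. What is shaped like the red_unit but pink or purple is not meant.

How it is judged:
By the outcome, as a careful person would: the job done as asked, in the order asked, and still so for the second after the job is handed in, with the robot touching nothing.
It also fails if it takes over 43 s, if anything falls off the work surface, if the arm or the gripper's body presses on something with over 40 N, if the wrist force passes 120 N, or if a joint passes its speed limit or range.

ROBOT

A 6-joint arm with a two-finger parallel gripper is mounted at the origin on a cart in front of the work surface, level with it; the furniture and walls round the work are solid. World frame = base frame: x ahead of the robot, y to its left, z up, the work surface at z = 0. Lengths are in m, angles in degrees, forces in N, time in s.
With the tool pointing down it reaches from about 0.375 to 0.9 m from the base axis. Payload 3.1 kg.
Tool frame: the origin (TCP) lies on the centre line of the jaws, within the pads' length; the fingertips stand 17 mm ahead of it and the grasp point (between the pads) lies 2 mm behind it; z points along the fingers, y is the line along which they close (so a half turn about z gives the same grasp; the last joint's range is limited). The gripper opens to 87 mm and grips with 3 to 60 N. Pads are 19 mm wide; open, the fingers measure 117 mm over their backs; the gripper's body (75 mm by 190 mm) begins 51 mm behind the grasp point.
Start: joints at [-84.54, 30.224, 82.088, -0, 67.689, -10.227], TCP at [0.169, -0.602, 0.24] pointing down, gripper open.
Joint ranges: [-176.69, 176.69], [-43.24, 126.21], [12.49, 139.97], [-82, 262], [0, 151.66], [-163.58, 163.58]. Speed limits (degrees/s): [159.86, 159.86, 180, 180, 180, 180].

INTERFACE

Orientations are given as a 3x3 rotation matrix whose columns are the frame's x, y, z axes.
In Python, from rig import bot, imaging, finder gives the robot as it stands. The module is installed in compiled form; this text tells all that it offers.
- The arm moves only by the tool play_rows, never from a script. Its argument "motion" is a list that holds one entry, the list of rows, each a list of 6 numbers: the shift along the tool's x, y, z in parts of the range, where 1.0 means 0.6 m, then the turn, a rotation vector about the tool's x, y, z in normalised numbers (1 is 90 degrees). In form: [[[dx, dy, dz, wx, wy, wz], ...]]. A call has 1 to 8 rows; each row is the pose to reach, as a shift and turn from the pose commanded when the call began, along the tool's axes at that moment; what a row does not reach only later rows make up. A row lasts 1/12 s, in which the tool goes at most 41.7 mm and 7.16 degrees, less where a joint would pass 70% of its speed; a pose out of reach is approached as far as the arm can. A call with a gripper value outside its range is refused whole. "fingers" is the finger opening in m, from 0 to 0.087, set as the call begins (left out, the last holds). The fingers move at their own pace and stop on an object; the grip force is fixed at half the most. Time passes only in rows, so rows that repeat a pose let the fingers close. It gives the time, the measured TCP pose, the force, the opening and the grip force at its end, in the units of the state.
- bot.read_state(): the state, without advancing time (a new reading comes with each control period).
- imaging.capture(name): name is "scene" or "top"; returns a dict with "frame" (480x640x3 uint8, red, green, blue), "camera_matrix" (3x3 intrinsics, pixels), "k1" (the pictures are not rectified: a ray, as slopes to the right and down, at radius r is drawn at 1 + k1 r^2 times it, then the intrinsics apply), "R" (3x3) and "t" (3): a world point X has camera coordinates R X + t. Camera axes: x right, y down, z forward; pixel columns grow to the right and rows downward; lengths in m; the calibration is good to about 2 mm. A picture is of the moment at which its call begins. There is no depth.
- bot.hand_in(): hands the job in; it is judged then, once.
Trained networks look in the newest picture that a camera, given by its name, has taken for a name from the list of things; names that differ only in an ending like _2 or _b are one class to them, and where a whole thing is asked for, a point or a joint stands for the part that bears it (a point fixed in the world has none). Each returns a list of dicts, best first, with "confidence" (0 to 1); they miss things now and then, are a little off and sometimes report something else, mostly with a low value. They report only what shows in the picture. A call takes as long as a camera call. They do not tell look-alikes from the thing itself.
- finder.recognise(camera, name): "at" ([x, y, z] in m, in world coordinates, good to about 4 mm: the middle of the surface that is visible of it).
- finder.outline_of(camera, name): "pixels" (480x640 bool, what is visible of it).
The state is a dict: "time_s": time; "joint_positions": joint angles; "qvel": joint speeds; "tau": joint torques, N m; "position": TCP position; "tcp_rot": TCP orientation; "force": force on the tool from outside, world axes, zero at the start; "moment": the same for the moment, N m; "opening": opening from 0.0 (shut) to 1.0 (fully open); "grasp_force": force on a finger pad.
Only numpy, scipy, OpenCV 4.12 (cv2) and the standard library are available. Lean on these libraries where they do the work, as an engineer would, in place of code of your own. Each camera call takes 0.05 s, during which the arm holds its last target. There are 200 camera calls.

## Working session

There is one attempt and no reset: what is moved stays moved. The work goes in short steps, Python scripts to look and compute and a tool call to move; the robot and the scene stay as the last step left them, time stands still between calls to the robot, and variables do not carry over. Pictures are saved under pics/ and viewed, at most 10 in all, crops included, and the job is handed in when it is done.

Besides the shell and the picture viewer there is one more tool, called after ">>>" as name([rows], argument=value, ...), one row to a line, values as JSON. play_rows: Moves the arm, as the interface text tells. Its arguments: {"type":"object","properties":{"motion":{"type":"array"},"fingers":{"type":"number"}},"required":["motion"]}

```bash
mkdir -p pics; python3 - <<'E'
from rig import bot, imaging, finder
import cv2
s=bot.read_state(); print(s['time_s'],s['position'],s['tcp_rot'],s['opening'])
for c in ("scene","top"):
    d=imaging.capture(c); cv2.imwrite(f"pics/{c}0.png",d["frame"][:,:,::-1])
    for n in ("green_top","green_unit","key_knob","telegraph_key","red_top","red_unit","yellow_unit","tall_carton","stamp"):
        for r in finder.recognise(c,n)[:3]: print(c,n,[round(float(v),3) for v in r["at"]],round(float(r["confidence"]),2))
E
```

```text
0.0 [ 0.16894098 -0.60104475  0.23859731] [[ 9.62754041e-01  2.70378648e-01 -2.06504287e-04]
 [ 2.70378486e-01 -9.62751882e-01  2.07094024e-03]
 [ 3.61125633e-04 -2.04964040e-03 -9.99997834e-01]] 1.0000636902950841
scene green_top [0.544, -0.076, 0.043] 0.6
scene green_top [0.438, -0.053, 0.023] 0.52
scene green_top [0.506, 0.213, 0.048] 0.43
scene green_unit [0.527, -0.069, 0.03] 0.57
scene red_top [0.512, 0.418, 0.051] 0.75
scene red_top [0.536, 0.084, 0.041] 0.64
scene red_top [0.642, 0.38, 0.049] 0.47
scene red_unit [0.504, 0.421, 0.041] 0.94
scene red_unit [0.532, 0.091, 0.035] 0.79
scene red_unit [0.628, 0.38, 0.042] 0.7
scene yellow_unit [0.493, 0.216, 0.035] 0.97
scene tall_carton [0.602, 0.272, 0.059] 0.61
top green_top [0.552, -0.077, 0.049] 0.67
top green_unit [0.545, -0.075, 0.032] 0.78
top key_knob [0.452, -0.299, 0.041] 0.86
top key_knob [0.446, -0.061, 0.041] 0.68
top key_knob [0.687, 0.149, 0.017] 0.34
top telegraph_key [0.489, -0.301, 0.008] 0.77
top red_top [0.364, -0.137, 0.046] 0.62
top red_top [0.546, 0.081, 0.047] 0.58
top red_top [0.641, 0.379, 0.046] 0.48
top red_unit [0.545, 0.083, 0.033] 0.93
top red_unit [0.521, 0.406, 0.039] 0.83
top red_unit [0.361, -0.135, 0.035] 0.74
top yellow_unit [0.503, 0.209, 0.038] 0.74
top tall_carton [0.612, 0.26, 0.072] 0.89
top tall_carton [0.446, -0.062, 0.039] 0.41
top tall_carton [0.45, -0.298, 0.043] 0.27
top stamp [0.683, 0.148, 0.019] 0.47
```

View pics/scene0.png

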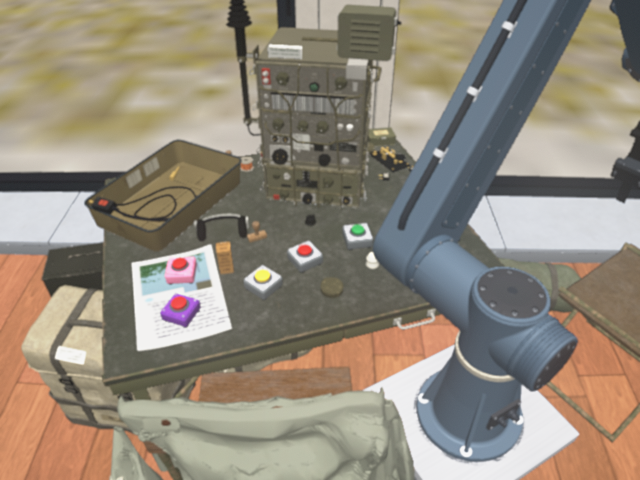

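View pics/top0.png

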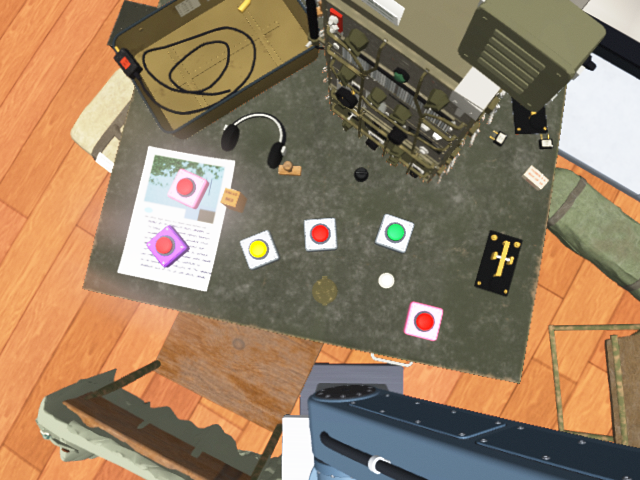

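The top view shows the grey green unit at (395,232), grey red unit at (320,233), yellow at (258,249), pink/purple decoys at (425,321), (187,187) and (165,246), and the front-right key at (498,262). The display key is at about (535,115). Next I'll refine the cap and knob centres.

```bash
cat > h.py <<'E'
import numpy as np, cv2
from rig import bot, imaging, finder
def ray(d,uv):
    K=d["camera_matrix"];p=np.linalg.solve(K,[uv[0],uv[1],1])[:2];q=p.copy()
    for _ in range(20): q=p/(1+d["k1"]*(q@q))
    R=np.array(d["R"]);return -R.T@d["t"], R.T@np.array([*q,1])
def at(d,uv,z):
    o,v=ray(d,uv); return (o+v*(z-o[2])/v[2])
def proj(d,X):
    c=np.array(d["R"])@X+d["t"];s=c[:2]/c[2];s=s*(1+d["k1"]*(s@s))
    return (np.array(d["camera_matrix"])@[*s,1])[:2]
def delta(s,X):  # world target (tcp) -> tool-frame shift
    return np.array(s["tcp_rot"]).T@(np.array(X)-s["position"])
E
python3 - <<'E'
from h import *
for c in("top","scene"):
    d=imaging.capture(c);hsv=cv2.cvtColor(d["frame"],cv2.COLOR_RGB2HSV)
    for n,X,lo,hi in(("green",(.55,-.076,.045),50,80),("red",(.545,.082,.045),-8,8)):
        u=proj(d,np.array(X));h=hsv[...,0].astype(int);h=np.where(h>150,h-180,h)
        m=((h>=lo)&(h<=hi)&(hsv[...,1]>130)&(hsv[...,2]>60)).astype(np.uint8)
        k,l,st,ce=cv2.connectedComponentsWithStats(m)
        i=min([i for i in range(1,k) if st[i,4]>30],key=lambda i:np.hypot(*(ce[i]-u)))
        print(c,n,ce[i].round(1),st[i],at(d,ce[i],.045).round(4))
    if c=="top":
        for r in finder.outline_of(c,"telegraph_key")[:2]:
            m=r["pixels"].astype(np.uint8);b=cv2.minAreaRect(cv2.findNonZero(m));print(r["confidence"],b,[at(d,p,.009).round(4) for p in cv2.boxPoints(b)])
        for r in finder.outline_of(c,"key_knob")[:2]:
            ys,xs=np.nonzero(r["pixels"]);print("knob",r["confidence"],xs.mean(),ys.mean(),len(xs))
        for X in ((.45,-.3,.048),(.69,-.3,0)): print("px",X,proj(d,np.array(X)).round(1))
        cr=d["frame"][215:310,450:550,::-1];cv2.imwrite("pics/key.png",cv2.resize(cv2.convertScaleAbs(cr,alpha=1.6,beta=25),(600,570),interpolation=cv2.INTER_CUBIC))
E
```

```text
top green [395.2 231.9] [387 224  17  17 226] [ 0.5475 -0.0794  0.045 ]
top red [319.7 233. ] [312 225  17  17 231] [0.5445 0.0796 0.045 ]
0.73 ((498.3160400390625, 262.98797607421875), (35.0, 59.55999755859375), 16.26020622253418) [array([ 0.4337, -0.2512,  0.009 ]), array([ 0.5584, -0.2906,  0.009 ]), array([ 0.5372, -0.3643,  0.009 ]), array([ 0.4127, -0.324 ,  0.009 ])]
knob 0.68 499.330900243309 273.43552311435525 411
px (0.45, -0.3, 0.048) [501.3 278.7]
px (0.69, -0.3, 0) [490.9 171.8]
scene green [357.3 229.5] [352 225  12   9  74] [ 0.546  -0.0768  0.045 ]
scene red [304.3 249.9] [298 245  14  10 104] [0.5415 0.0826 0.045 ]
```

View pics/key.png

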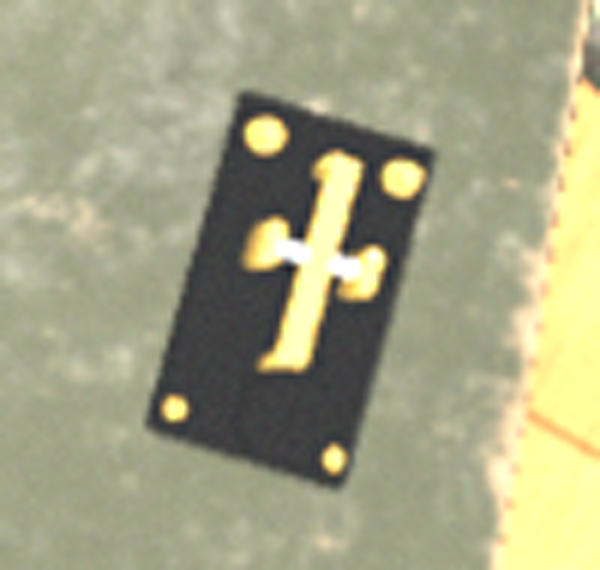

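The crop shows the key: base plate corners at about (490,230)–(507,296), with the brass lever running to the knob at the lower (robot) end. That puts the knob near (0.441, -0.294). Next I'll work out the first move.

```bash
python3 - <<'E'
from h import *
s=bot.read_state();print(delta(s,(.5465,-.0785,.12)).round(4), s["force"])
E
```

```text
[ 0.5049 -0.4016  0.1196] [-0.0208548   0.43997253 -0.30160779]
```

The manual's scale: shifts go in shares of 0.6 m and turns go in shares of 90 degrees. Converting my numbers, 0.24 m / 0.6 = 0.4, -0.12 m / 0.6 = -0.2.

>>> play_rows([
  [[0.05,-0.04,0,0,0,0],[0.1,-0.08,0,0,0,0],[0.15,-0.12,0,0,0,0],[0.2,-0.16,0,0,0,0],[0.25,-0.2,0.0167,0,0,0],[0.3,-0.24,0.0333,0,0,0],[0.35,-0.28,0.05,0,0,0],[0.4,-0.32,0.0667,0,0,0]],
], fingers=0.0)

```text
time_s: 1.87
position: [0.349, -0.3506, 0.1995]
tcp_rot: [[0.963, 0.27, 0.001], [0.27, -0.963, -0.001], [0.0, 0.001, -1.0]]
force: [0.1, 0.7, -0.4]
opening: 0.473
grasp_force: 0.0
```

To row units: 0.24 m / 0.6 = 0.4, 0.21 m / 0.6 = 0.35.

>>> play_rows([
  [[0.05,-0.04,0.0167,0,0,0],[0.1,-0.08,0.0333,0,0,0],[0.15,-0.12,0.05,0,0,0],[0.2,-0.16,0.0667,0,0,0],[0.25,-0.2,0.0833,0,0,0],[0.3,-0.24,0.1,0,0,0],[0.35,-0.28,0.1167,0,0,0],[0.4,-0.32,0.1333,0,0,0]],
])

```text
time_s: 2.53
position: [0.5285, -0.1006, 0.1192]
tcp_rot: [[0.963, 0.271, 0.001], [0.271, -0.963, -0.0], [0.0, 0.0, -1.0]]
force: [0.7, -0.6, 0.4]
opening: 0.009
grasp_force: 0.0
```

```bash
python3 - <<'E'
from h import *
s=bot.read_state();print(s["time_s"],s["position"],s["opening"],np.array(s["tcp_rot"]).round(3).tolist(),s["force"],s["joint_positions"]);print(delta(s,(.5465,-.0785,.085)).round(4))
E
```

```text
2.5333 [ 0.52845135 -0.10057627  0.11921836] 0.009226505878620178 [[0.963, 0.271, 0.001], [0.271, -0.963, -0.0], [0.0, 0.0, -1.0]] [ 0.73361439 -0.64595776  0.44254732] [-2.26816840e+01  3.37078317e+01  1.00716425e+02 -5.87925821e-03
  4.55414219e+01  5.16280856e+01]
[ 0.0233 -0.0164  0.0342]
```

To row units: 0.044 m / 0.6 = 0.0733, 0.0233 m / 0.6 = 0.0388.

>>> play_rows([
  [[0.02,-0.0133,0,0,0,0],[0.0388,-0.0273,0.02,0,0,0],[0.0388,-0.0273,0.04,0,0,0],[0.0388,-0.0273,0.06,0,0,0],[0.0388,-0.0273,0.0733,0,0,0],[0.0388,-0.0273,0.0733,0,0,0],[0.0388,-0.0273,0.0733,0,0,0]],
])

```text
time_s: 3.12
position: [0.5451, -0.0802, 0.0753]
tcp_rot: [[0.963, 0.27, -0.001], [0.27, -0.963, 0.0], [-0.001, -0.0, -1.0]]
force: [0.3, 0.5, 1.2]
opening: 0.003
grasp_force: 0.0
```

```bash
python3 - <<'E'
from h import *
s=bot.read_state();print(s["time_s"],s["position"],s["force"],delta(s,(.5465,-.0785,.065)).round(4))
d=imaging.capture("top");p=d["frame"][180:290,340:450,::-1];q=imaging.capture("scene")["frame"][190:300,300:410,::-1]
cv2.imwrite("pics/g1.png",cv2.resize(np.hstack([p,q]),(800,400),interpolation=cv2.INTER_CUBIC))
E
```

```text
3.1167 [ 0.54513428 -0.0802461   0.07531268] [0.27703537 0.46819096 1.19261188] [ 0.0018 -0.0013  0.0103]
```

View pics/g1.png

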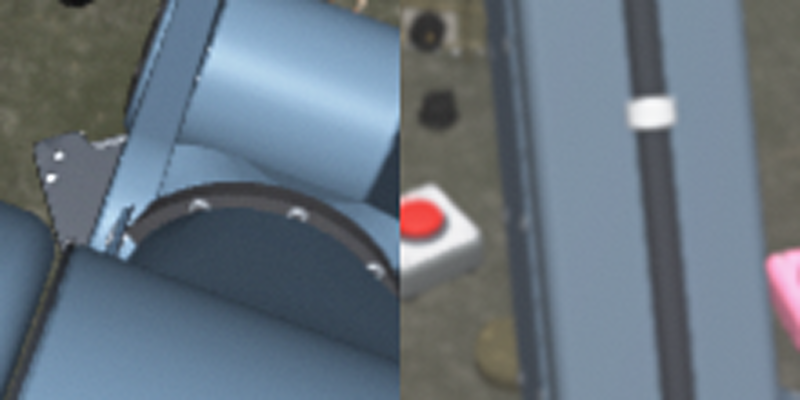

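The arm hides the cap in both views, so I'll press by force in small steps.

To row units: 0.0145 m / 0.6 = 0.0242, 0.013 m / 0.6 = 0.0217.

>>> play_rows([
  [[0.0017,-0.0017,0.0067,0,0,0],[0.0017,-0.0017,0.0133,0,0,0],[0.0017,-0.0017,0.0167,0,0,0],[0.0017,-0.0017,0.0192,0,0,0],[0.0017,-0.0017,0.0217,0,0,0],[0.0017,-0.0017,0.0242,0,0,0],[0.0017,-0.0017,0.0242,0,0,0]],
])

```text
time_s: 3.8
position: [0.5459, -0.0789, 0.0609]
tcp_rot: [[0.963, 0.27, -0.0], [0.27, -0.963, -0.0], [-0.0, -0.0, -1.0]]
force: [-0.2, 0.7, 0.6]
opening: 0.008
grasp_force: 0.1
```

To row units: 0.002 m / 0.6 = 0.0033, 0.0012 m / 0.6 = 0.002.

>>> play_rows([
  [[0,0,0.002,0,0,0],[0,0,0.0033,0,0,0],[0,0,0.0033,0,0,0]],
])

```text
time_s: 4.05
position: [0.5459, -0.0789, 0.059]
tcp_rot: [[0.963, 0.27, -0.0], [0.27, -0.963, 0.0], [-0.0, -0.0, -1.0]]
force: [-0.1, -0.5, 2.2]
opening: 0.002
grasp_force: 0.7
```

To row units: 0.002 m / 0.6 = 0.0033, 0.0014 m / 0.6 = 0.0023.

>>> play_rows([
  [[0,0,0.0012,0,0,0],[0,0,0.0023,0,0,0],[0,0,0.0033,0,0,0],[0,0,0.0033,0,0,0]],
])

```text
time_s: 4.38
position: [0.5459, -0.0789, 0.0574]
tcp_rot: [[0.963, 0.27, -0.0], [0.27, -0.963, -0.0], [-0.0, -0.0, -1.0]]
force: [-1.3, -0.7, 5.0]
opening: 0.004
grasp_force: 2.7
```

To row units: 0.001 m / 0.6 = 0.0017, 0.0005 m / 0.6 = 0.0008.

>>> play_rows([
  [[0,0,0.0008,0,0,0],[0,0,0.0017,0,0,0],[0,0,0.0017,0,0,0]],
])

```text
time_s: 4.63
position: [0.546, -0.0789, 0.0573]
tcp_rot: [[0.963, 0.271, 0.0], [0.271, -0.963, -0.0], [0.0, 0.0, -1.0]]
force: [-2.0, 1.0, 11.5]
opening: 0.008
grasp_force: 5.9
```

Height stops at 0.0573 while the force climbs to 11.5 N, so the cap is on its stop. Now I'll lift and go above the key.

To row units: 0.179 m / 0.6 = 0.2983, -0.159 m / 0.6 = -0.265.

>>> play_rows([
  [[0,0,-0.02,0,0,0],[0,0,-0.0667,0,0,0],[-0.0333,0.0367,-0.1,0,0,0],[-0.08,0.09,-0.1,0,0,0],[-0.1267,0.1417,-0.1,0,0,0],[-0.1733,0.1933,-0.1,0,0,0],[-0.22,0.2467,-0.1,0,0,0],[-0.265,0.2983,-0.0917,0,0,0]],
])

```text
time_s: 5.3
position: [0.4416, -0.2947, 0.1118]
tcp_rot: [[0.963, 0.271, 0.002], [0.271, -0.963, -0.002], [0.001, 0.002, -1.0]]
force: [1.0, -0.4, -0.7]
opening: 0.007
grasp_force: 0.0
```

To row units: 0.015 m / 0.6 = 0.025, 0.01 m / 0.6 = 0.0167.

>>> play_rows([
  [[0,0,0.0167,0,0,0],[0,0,0.025,0,0,0],[0,0,0.025,0,0,0]],
])

```text
time_s: 5.55
position: [0.4411, -0.2917, 0.0948]
tcp_rot: [[0.963, 0.269, -0.002], [0.269, -0.963, 0.003], [-0.001, -0.004, -1.0]]
force: [-0.0, 1.2, 0.4]
opening: 0.011
grasp_force: 0.0
```

```bash
python3 - <<'E'
from h import *
s=bot.read_state();print(s["time_s"],s["position"],s["force"],delta(s,(.441,-.2935,.068)).round(4))
d=imaging.capture("top");e=imaging.capture("scene")
p=d["frame"][170:300,340:550,::-1];q=e["frame"][190:320,250:460,::-1]
cv2.imwrite("pics/k1.png",cv2.resize(np.vstack([p,q]),(480,600),interpolation=cv2.INTER_CUBIC))
E
```

```text
5.55 [ 0.44106388 -0.29168908  0.09479811] [-0.01615999  1.18626501  0.4158451 ] [-0.0005  0.0018  0.0268]
```

View pics/k1.png

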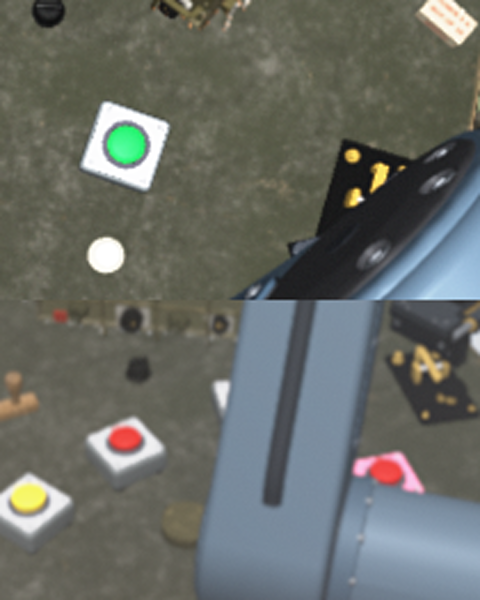

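The top view shows the green unit in place at (395,232), and the gripper is over the knob end of the key. Now I'll press the knob gently.

To row units: 0.0305 m / 0.6 = 0.0508, 0.0295 m / 0.6 = 0.0492.

>>> play_rows([
  [[0,0.0017,0.0167,0,0,0],[0,0.0017,0.0333,0,0,0],[0,0.0017,0.0433,0,0,0],[0,0.0017,0.0467,0,0,0],[0,0.0017,0.0492,0,0,0],[0,0.0017,0.0508,0,0,0],[0,0.0017,0.0508,0,0,0]],
])

```text
time_s: 6.23
position: [0.4423, -0.2936, 0.0656]
tcp_rot: [[0.963, 0.27, -0.0], [0.27, -0.963, 0.0], [-0.0, -0.0, -1.0]]
force: [-0.3, 0.1, -0.6]
opening: 0.004
grasp_force: 0.0
```

>>> play_rows([
  [[0,0,0.0008,0,0,0],[0,0,0.0017,0,0,0],[0,0,0.0025,0,0,0],[0,0,0.0025,0,0,0]],
])

```text
time_s: 6.57
position: [0.4422, -0.2938, 0.0644]
tcp_rot: [[0.963, 0.27, -0.0], [0.27, -0.963, -0.0], [-0.0, 0.0, -1.0]]
force: [-0.7, 0.4, 1.6]
opening: 0.004
grasp_force: 0.5
```

To row units: 0.002 m / 0.6 = 0.0033, 0.0014 m / 0.6 = 0.0023.

>>> play_rows([
  [[0,0,0.0012,0,0,0],[0,0,0.0023,0,0,0],[0,0,0.0033,0,0,0],[0,0,0.0033,0,0,0]],
])

```text
time_s: 6.9
position: [0.4419, -0.2936, 0.0622]
tcp_rot: [[0.963, 0.27, -0.001], [0.27, -0.963, 0.0], [-0.001, -0.001, -1.0]]
force: [-2.2, 0.1, 1.5]
opening: 0.007
grasp_force: 1.2
```

>>> play_rows([
  [[0,0,0.0008,0,0,0],[0,0,0.0017,0,0,0],[0,0,0.0025,0,0,0],[0,0,0.0025,0,0,0]],
])

```text
time_s: 7.23
position: [0.4419, -0.2935, 0.0611]
tcp_rot: [[0.963, 0.271, -0.001], [0.271, -0.963, 0.0], [-0.001, -0.001, -1.0]]
force: [-3.7, 0.9, 6.4]
opening: 0.007
grasp_force: 3.6
```

6.4 N at 3.9 mm of travel means the lever is fully down. Now straight up, then over to the red unit.

To row units: -0.167 m / 0.6 = -0.2783, -0.06 m / 0.6 = -0.1.

>>> play_rows([
  [[0,0,-0.01,0,0,0],[0,0,-0.0333,0,0,0],[0,0,-0.0917,0,0,0],[0.0333,-0.055,-0.1,0,0,0],[0.0667,-0.1117,-0.1,0,0,0],[0.1,-0.1667,-0.1,0,0,0],[0.1333,-0.2217,-0.1,0,0,0],[0.1667,-0.2783,-0.1,0,0,0]],
])

```text
time_s: 7.9
position: [0.4946, -0.1045, 0.1211]
tcp_rot: [[0.963, 0.269, 0.002], [0.269, -0.963, -0.0], [0.002, 0.001, -1.0]]
force: [0.9, 0.3, -0.4]
opening: 0.007
grasp_force: 0.0
```

>>> play_rows([
  [[0.0333,-0.055,0,0,0,0],[0.0667,-0.1117,0,0,0,0],[0.1,-0.1667,0,0,0,0],[0.1333,-0.2217,0,0,0,0],[0.1633,-0.2767,0,0,0,0],[0.1633,-0.2767,0.0333,0,0,0],[0.1633,-0.2767,0.05,0,0,0],[0.1633,-0.2767,0.05,0,0,0]],
])

```text
time_s: 8.57
position: [0.5413, 0.081, 0.0887]
tcp_rot: [[0.962, 0.271, -0.004], [0.271, -0.962, 0.0], [-0.004, -0.001, -1.0]]
force: [-0.9, 1.1, -0.7]
opening: 0.002
grasp_force: 0.0
```

```bash
python3 - <<'E'
from h import *
s=bot.read_state();print(s["time_s"],s["position"],s["force"],delta(s,(.5435,.0805,.068)).round(4))
d=imaging.capture("top");e=imaging.capture("scene")
p=d["frame"][170:300,340:550,::-1];q=e["frame"][190:320,250:460,::-1]
cv2.imwrite("pics/r1.png",cv2.resize(np.vstack([p,q]),(480,600),interpolation=cv2.INTER_CUBIC))
E
```

```text
8.5667 [0.54127608 0.08101804 0.08868306] [-0.86572497  1.08984553 -0.66891759] [0.0021 0.0011 0.0207]
```

View pics/r1.png

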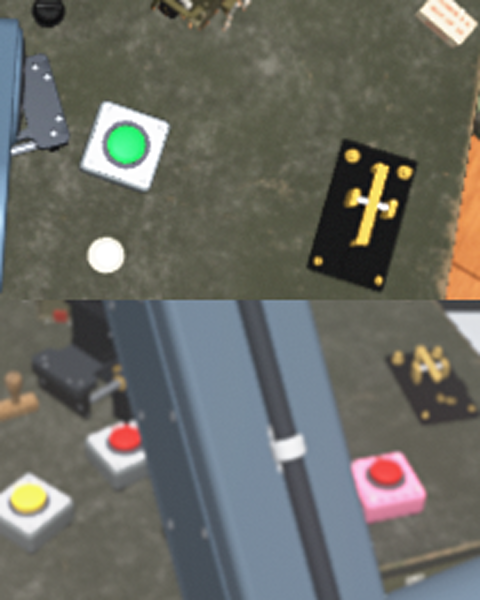

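The top view shows the key back in place and undisturbed at (498,262). The scene view shows the fingertips directly above the red cap at about (305,250). Now I'll press red.

To row units: 0.0285 m / 0.6 = 0.0475, 0.027 m / 0.6 = 0.045.

>>> play_rows([
  [[0.0017,0,0.0167,0,0,0],[0.0017,0,0.0333,0,0,0],[0.0017,0,0.04,0,0,0],[0.0017,0,0.0425,0,0,0],[0.0017,0,0.045,0,0,0],[0.0017,0,0.0475,0,0,0],[0.0017,0,0.0475,0,0,0]],
])

```text
time_s: 9.25
position: [0.5438, 0.0806, 0.0622]
tcp_rot: [[0.963, 0.27, 0.0], [0.27, -0.963, 0.0], [0.0, -0.0, -1.0]]
force: [0.3, -0.1, -0.4]
opening: 0.006
grasp_force: 0.0
```

To row units: 0.0014 m / 0.6 = 0.0023, 0.0007 m / 0.6 = 0.0012.

>>> play_rows([
  [[0,0,0.0012,0,0,0],[0,0,0.0023,0,0,0],[0,0,0.0023,0,0,0]],
])

```text
time_s: 9.5
position: [0.5442, 0.0807, 0.0611]
tcp_rot: [[0.963, 0.271, 0.001], [0.271, -0.963, -0.0], [0.001, 0.0, -1.0]]
force: [-0.5, -0.9, 2.6]
opening: 0.003
grasp_force: 1.0
```

To row units: 0.003 m / 0.6 = 0.005, 0.001 m / 0.6 = 0.0017.

>>> play_rows([
  [[0,0,0.0017,0,0,0],[0,0,0.0033,0,0,0],[0,0,0.005,0,0,0],[0,0,0.005,0,0,0]],
])

```text
time_s: 9.83
position: [0.5442, 0.0807, 0.0578]
tcp_rot: [[0.963, 0.27, 0.001], [0.27, -0.963, 0.0], [0.001, 0.0, -1.0]]
force: [0.6, -0.4, 0.8]
opening: 0.008
grasp_force: 0.8
```

To row units: 0.0016 m / 0.6 = 0.0027, 0.0008 m / 0.6 = 0.0013.

>>> play_rows([
  [[0,0,0.0013,0,0,0],[0,0,0.0027,0,0,0],[0,0,0.0027,0,0,0]],
])

```text
time_s: 10.08
position: [0.5442, 0.0808, 0.0573]
tcp_rot: [[0.963, 0.27, 0.001], [0.27, -0.963, -0.0], [0.001, 0.0, -1.0]]
force: [-0.7, -1.4, 9.5]
opening: 0.0
grasp_force: 5.1
```

Red stops at the same height, 0.0573, with 9.5 N, so it's in. I'll lift clear, move aside and check.

To row units: -0.14 m / 0.6 = -0.2333, -0.12 m / 0.6 = -0.2.

>>> play_rows([
  [[0,0,-0.02,0,0,0],[0,0,-0.0667,0,0,0],[0,0,-0.1333,0,0,0],[0,0,-0.2,0,0,0],[-0.0333,-0.05,-0.2333,0,0,0],[-0.0667,-0.1,-0.2333,0,0,0],[-0.1,-0.15,-0.2333,0,0,0],[-0.1333,-0.2,-0.2333,0,0,0]],
])

```text
time_s: 10.75
position: [0.4332, 0.1754, 0.1966]
tcp_rot: [[0.963, 0.269, 0.001], [0.269, -0.963, 0.001], [0.001, -0.0, -1.0]]
force: [0.5, 0.8, -0.4]
opening: 0.005
grasp_force: 0.0
```

To row units: -0.12 m / 0.6 = -0.2, -0.08 m / 0.6 = -0.1333.

>>> play_rows([
  [[0,-0.0667,0,0,0,0],[0,-0.1333,0,0,0,0],[0,-0.2,0,0,0,0],[0,-0.2,0,0,0,0],[0,-0.2,0,0,0,0]],
])

```text
time_s: 11.17
position: [0.4006, 0.292, 0.1959]
tcp_rot: [[0.961, 0.275, -0.0], [0.275, -0.961, -0.0], [-0.001, -0.0, -1.0]]
force: [0.9, -0.3, -0.4]
opening: 0.007
grasp_force: 0.0
```

```bash
python3 - <<'E'
from h import *
s=bot.read_state();print(s["time_s"],s["position"],s["force"])
o={c:cv2.imread(f"pics/{c}0.png") for c in("top","scene")}
rows=[]
for c,b in(("top",(200,290,290,430)),("scene",(215,305,240,380))):
    f=imaging.capture(c)["frame"][:,:,::-1]; y0,y1,x0,x1=b
    rows.append(np.hstack([o[c][y0:y1,x0:x1],f[y0:y1,x0:x1]]))
cv2.imwrite("pics/end.png",cv2.resize(np.vstack(rows),(800,514),interpolation=cv2.INTER_CUBIC))
E
```

```text
11.1667 [0.40063428 0.29199275 0.19588194] [ 0.8652167  -0.29343601 -0.39212706]
```

View pics/end.png

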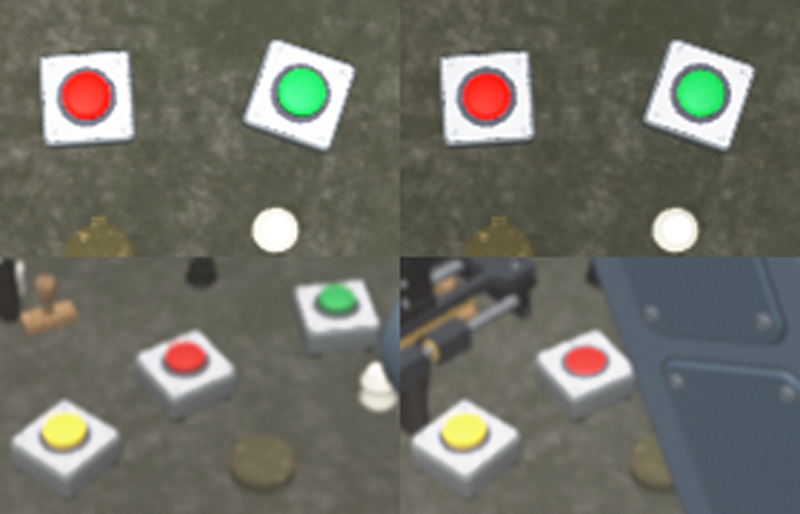

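The before/after comparison shows the red cap clearly sunk at (305,251), the units unmoved and yellow untouched. Green stopped at the same height, 0.0573, so I'm handing in.

```bash
python3 -c "
from rig import bot
print(bot.hand_in())"
```

```text
the job is handed in; nothing more can be done
None
```

The job is handed in: I pushed the green button in, tapped the front-right telegraph key down and released it, then pushed the red button in, in that order in about 11 s. Red is visibly down; green and the key tap rest on force and height readings, since the arm hid the green cap from the side.

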